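# Open the instrument case's padlock and hand it up

## Robot

A 6-joint arm with a two-finger parallel gripper is mounted at the origin on the work surface. World frame = base frame: x ahead of the robot, y to its left, z up, the work surface at z = 0. Lengths are in m, angles in rad, forces in N, time in s.
With the tool pointing down it reaches from about 0.3 to 0.875 m from the base axis. Payload 6.4 kg.
Tool frame: the origin (TCP) lies midway between the tips of the shut fingers; the grasp point (between the pads) lies 19 mm behind it (bot.grip_depth is the distance from the TCP to the grasp point, in m); z points along the fingers, y is the direction in which the jaws open and shut (so a half turn about z gives the same grasp; the last joint's range is limited). The gripper opens to 88 mm and grips with 3 to 60 N. Pads are 18 mm wide; open, the fingers measure 123 mm over their backs; the gripper's body (75 mm by 187 mm) begins 45 mm behind the grasp point.
Start: joints at [-0.206, 0.181, 1.607, -0, 1.354, -0.206], TCP at [0.575, 0, 0.239] pointing down, gripper open.
Joint ranges: [-2.99, 2.99], [-0.89, 2.07], [0.3, 2.58], [-1.14, 4.28], [0, 2.63], [-3.12, 3.12]. Speed limits (rad/s): [2.57, 2.57, 3.01, 3.14, 3.14, 3.14].

## Interface

Orientations are given as a unit quaternion [x, y, z, w].
In Python, from station import telemetry, viewer, bot gives the robot as it stands.
- The arm moves only by the tool apply_moves, never from a script. Its argument "targets" is a list of rows, each a list of 3 entries, a list of its own where there are three numbers: the turn, a rotation vector about the tool's x, y, z normalised to -1 to 1, where 1 is 90 degrees, then the shift along the tool's x, y, z normalised to -1 to 1, where 1 is 0.12 m, then the opening, from 0 (shut) to 1 (fully open). A call has 1 to 8 rows; each row is the pose to reach, as a shift and turn from the pose commanded when the call began, along the tool's axes at that moment; what a row does not reach only later rows make up. A row lasts 1/12 s, in which the tool goes at most 41.7 mm and 7.16 degrees, less where a joint would pass 70% of its speed; a pose out of reach is approached as far as the arm can. A call with a number of a shift or a turn outside -1 to 1 is refused whole. A call with a gripper value outside its range is refused whole. The fingers move at their own pace and stop on an object; "newtons" is the grip in N (left out, the last holds). Time passes only in rows, so rows that repeat a pose let the fingers close. It gives the time, the measured TCP pose, the force and the opening at its end, in the units of the state.
- telemetry.observe(): the state, without advancing time (a new reading comes with each control period).
- viewer.snapshot(name): name is "scene" or "side" or "wrist"; returns (picture, depth): 480x640x3 uint8, red, green, blue; 480x640 float32, m along the optical axis (not along the pixel's ray), 0 where there is no reading.
- viewer.camera_info(name): a dict with "fov_y" (degrees; the focal length in pixels is half the picture's height over the tangent of half this angle, whatever the lens; pixels are square), "cx", "cy" (the principal point, pixels), "R" (3x3) and "t" (3): a world point X has camera coordinates R X + t; the wrist camera has in their place "hand_eye" (4x4, takes a point from camera to tool coordinates, whose origin is the TCP and whose axes are the flange's). Camera axes: x right, y down, z forward; pixel columns grow to the right and rows downward; lengths in m; the calibration is good to about 2 mm. A picture is of the moment at which its call begins: read the wrist's pose just before it. camera_info takes no time and is no camera call.
- bot.hand_in(): hands the job in, once; it reports no verdict.
The state is a dict: "time": time; "q": joint angles; "qd": joint speeds; "tau": joint torques, N m; "ee_pos": TCP position; "orientation": TCP orientation; "ft_force": force on the tool from outside, world axes, zero at the start; "moment": the same for the moment, N m; "width": finger opening in m.
Only numpy, scipy, OpenCV 4.12 (cv2) and the standard library are available. Lean on these libraries where they do the work, as an engineer would, in place of code of your own. Each camera call takes 0.05 s, during which the arm holds its last target.

## Task

The instrument case's brass padlock is still locked, but all of its combination is set except the last number, the orange mark on the dial. Lay it gently, dial up, fully down into its own cut-out in the open case so that it cannot turn, turn the dial until the orange mark clicks in at the red pointer, and pull the shackle all the way open. Then lift the open lock out by its shackle and finish while still holding it up by the shackle, the whole lock at least 15 cm above the bench and touching nothing but the gripper; do not disturb the two white dishes or the wash bottle.

Things in the scene. Friction and masses are not known exactly. Their poses are not given: they have to be found in the camera images.
- lock: Combination padlock, 0.38 kg, lying dial up. Brass body 64 (x) x 60 (y) x 26 (z) mm; origin at the centre of its underside, z up out of the dial face. The shackle leaves the body at its -y end, 13 mm above the underside; closed, the whole lock reaches from y = +30 to y = -78 mm. A red pointer is painted on the body's top at its -y edge.
- lock_knob (a point): Middle of the dial's round black knob, on the dial's axis, 37.5 mm above the lock's underside (at the lock's x = y = 0). Knob 28 mm across, from 30.5 to 44.5 mm above the underside; below it a black flange 46 mm across with 11 white ticks and one broad orange mark, its top 30.5 mm above the underside; an orange line on the knob's top stands at the same angle.
- lock_dial (a joint): Dial angle, rad: 0 when the orange mark is at the red pointer (the lock's -y side), growing counterclockwise from above. Starts 2 to 4 clicks counterclockwise: turn it clockwise. 12 notches a turn (0.524 rad each) hold it with about 0.04 N m; let go, it snaps into the nearest. It turns without end; only at 0 (or a full turn on), within 0.08, does it free the shackle.
- lock_shackle (a joint): How far the shackle is pulled out along the lock's -y, m: 0 closed, 0.015 fully open (stop). Slides with about 1.5 N of friction and stays where it is left; blocked within 1 mm while the dial is off its number.
- lock_bow (a point): Middle of the crossbar of the shackle, a U of 8 mm round steel bar, 13 mm above the lock's underside; closed, 74 mm from the lock's origin towards -y; moves with the shackle. Crossbar along the lock's x, straight over 20 mm; legs 38 mm apart (30 mm clear between), 40 mm clear between crossbar and body when closed.
- case: Open blue instrument case, fixed. Base 200 (x) x 250 (y) x 46 (z) mm, origin at the centre of its underside; the lid, as large, lies folded right back beyond its +x edge at the same height. Grey rigid insert inside with its top at 42 mm; its cut-outs are 12 mm deep.
- pocket (a point): Middle of the padlock's cut-out, on its floor, 30 mm above the case's underside, axes as the case's. Seated, the lock's origin is here and its axes agree with the case's (shackle to -y). Cut-out for the body 68 (x) x 64 (y) x 12 deep mm; in the middle of both x sides a finger notch 36 mm wide (y), 26 mm long (x), equally deep.
- bay (a point): Middle, on the floor, of the open bay of the cut-out for the shackle's crossbar and for fingers: 68 (x) x 92 (y) mm, 12 mm deep, from 44 to 136 mm beyond the pocket point towards the case's -y. Between it and the body's cut-out a throat 50 mm wide for the legs, whose two shoulders (12 mm thick in y) hold back the body.
- dish_a: White porcelain dish, 82 mm across, 27 mm high; origin at the centre of its underside. Stands on the bench near the lock. Leave alone.
- dish_b: White porcelain dish, 92 mm across, 27 mm high; origin at the centre of its underside. Leave alone.
- wash_bottle: White plastic wash bottle, 66 mm across, 185 mm high with its spout; origin at the centre of its underside. Leave alone.
Mind the look-alikes: they are no part of the job. What is meant by the lock is not blue or green, and is the smaller of those in its own colour.

How it is judged:
On the way, in this order (a step that is already met when the one before it is completed fails the run):
1. the padlock lies dial up, fully down in its cut-out, still closed (horizontal distance between lock and pocket below 0.005 m and z of lock in the frame of pocket between -0.003 and 0.003 m and angle between lock's own z axis and vertical below 0.08 rad and y of lock_bow in the frame of pocket below -0.06 m and value of joint lock_shackle below 0.003 m), for 0.2 s.
2. the dial's orange mark stands in its notch at the red pointer, the lock still in its cut-out ((value of joint lock_dial between -0.12 and 0.12 rad or value of joint lock_dial between 6.163 and 6.403 rad) and horizontal distance between lock and pocket below 0.006 m and z of lock in the frame of pocket below 0.005 m), for 0.2 s.
3. the shackle is pulled open (value of joint lock_shackle above 0.012 m), for 0.2 s.
At the end, for the whole second after the job is handed in: The robot holds the lock by its shackle (grasp point within 50 mm of the middle of the crossbar, finger force over 1 N), the shackle still open by more than 12 mm, the lock's origin over 150 mm and the crossbar over 130 mm above the bench, at rest and not touching the case or the wash bottle (value of joint lock_shackle above 0.012 m and height (world z) of lock above 0.15 m and height (world z) of lock_bow above 0.13 m and distance between the grasp point and lock_bow below 0.05 m and contact force between the fingers and lock above 1 N and contact force between lock and case below 0.1 N and contact force between lock and wash_bottle below 0.1 N and linear speed of lock below 0.05 m/s); the arm keeps its last pose, push and grip.
It fails at once if a dish or the wash bottle is pushed away (over 30 mm) or tipped (distance of any of dish_a, dish_b, wash_bottle from where it was at the start of the episode above 0.03 m or angle between any of dish_a, dish_b, wash_bottle's own z axis and vertical above 0.4 rad).
It fails at once if the lock is dropped or thrown (linear speed of lock above 0.7 m/s and contact force between the fingers and lock below 0.2 N).
It fails at once if the shackle is forced out while the dial is off its number (value of joint lock_shackle above 0.004 m and not (value of joint lock_dial between -0.4 and 0.4 rad or value of joint lock_dial between 5.883 and 6.683 rad)).
It also fails if it takes over 72 s, if anything falls off the work surface, if the arm or the gripper's body presses on something with over 40 N, if the wrist force passes 120 N, or if a joint passes its speed limit or range.

## Working session

There is one attempt and no reset: what is moved stays moved. The work goes in short steps, Python scripts to look and compute and a tool call to move; the robot and the scene stay as the last step left them, time stands still between calls to the robot, and variables do not carry over. Pictures are saved under pics/ and viewed, and the job is handed in when it is done.

Besides the shell and the picture viewer there is one more tool, called after "Request:" by a JSON object that holds its "name" and its "arguments", one argument or row to a line. apply_moves: Moves the arm, as the interface text tells. Scaled input: -1 to 1 covers 0.12 m each way for a shift and 90 degrees each way for a turn. Its arguments: {"type":"object","properties":{"targets":{"type":"array","items":{"type":"array"}},"newtons":{"type":"number"}},"required":["targets"]}

```bash
ls; mkdir -p pics; cat > h.py <<'E'
import numpy as np, cv2
from station import telemetry, viewer, bot
from scipy.spatial.transform import Rotation as R
def snap(n,f):
    s=telemetry.observe(); p,d=viewer.snapshot(n); cv2.imwrite('pics/%s.png'%f,p[:,:,::-1]); np.savez('pics/%s.npz'%f,p=p,d=d,ee=s['ee_pos'],o=s['orientation']); return p,d,s
def cam(n,s=None):
    i=viewer.camera_info(n); f=240/np.tan(np.radians(i['fov_y'])/2)
    if n=='wrist':
        H=np.array(i['hand_eye']); T=np.eye(4); T[:3,:3]=R.from_quat(s['orientation']).as_matrix(); T[:3,3]=s['ee_pos']; M=T@H
    else:
        M=np.eye(4); M[:3,:3]=np.array(i['R']); M[:3,3]=i['t']; M=np.linalg.inv(M)
    return f,i['cx'],i['cy'],M
def cloud(n,d,s=None):
    f,cx,cy,M=cam(n,s); v,u=np.mgrid[:480,:640]
    P=np.stack([(u-cx)/f*d,(v-cy)/f*d,d],-1); return P@M[:3,:3].T+M[:3,3]
def proj(n,X,s=None):
    f,cx,cy,M=cam(n,s); Mi=np.linalg.inv(M); c=np.asarray(X)@Mi[:3,:3].T+Mi[:3,3]
    return np.stack([c[...,0]/c[...,2]*f+cx,c[...,1]/c[...,2]*f+cy],-1)
def ray(n,uv,z,s=None):
    f,cx,cy,M=cam(n,s); uv=np.atleast_2d(np.asarray(uv,float))
    r=np.stack([(uv[:,0]-cx)/f,(uv[:,1]-cy)/f,np.ones(len(uv))],-1)@M[:3,:3].T; o=M[:3,3]
    return o+r*((z-o[2])/r[:,2])[:,None]
E
python3 - <<'E'
from h import *
print(telemetry.observe())
for n in ['scene','side','wrist']:
    snap(n,n+'0'); i=viewer.camera_info(n); print(n,i)
E
```

```text
pics
{'time': 0.0, 'q': array([-2.06306922e-01,  1.81509991e-01,  1.60799903e+00,  6.54583480e-07,
        1.35384777e+00, -2.06306806e-01]), 'qd': array([-5.45013484e-04,  3.59634187e-04, -2.54053586e-03,  4.10996053e-04,
       -5.00247355e-04,  5.50263760e-05]), 'tau': array([-5.85923790e-04, -4.33866942e+01, -3.41848969e+01,  7.00952648e-02,
        3.87157314e-02, -1.54040990e-04]), 'ee_pos': array([5.74452396e-01, 1.28333891e-04, 2.37831964e-01]), 'orientation': array([ 7.07106597e-01,  7.07106415e-01, -4.82455890e-04, -7.38430197e-04]), 'ft_force': array([-0.50719028,  0.7151704 , -0.38198895]), 'moment': array([ 0.01135053, -0.02688539,  0.01988069]), 'width': 0.08867812956969517}
scene {'fov_y': 46.85398177786593, 'cx': 323.4723472303681, 'cy': 248.9571824025655, 'R': array([[ 0.81757585,  0.5756345 ,  0.01465092],
       [ 0.43092429, -0.59477081, -0.67863977],
       [-0.38193452,  0.56115293, -0.73432514]]), 't': array([-0.48760673, -0.20907176,  1.55400605])}
side {'fov_y': 45.1092075397862, 'cx': 316.27070463667604, 'cy': 245.8338132999454, 'R': array([[ 0.97351444, -0.22859336,  0.00383468],
       [-0.13724806, -0.59775041, -0.78984645],
       [ 0.18284584,  0.76840063, -0.61329265]]), 't': array([-0.56738556,  0.13776522,  1.24775487])}
wrist {'fov_y': 59.456315576007576, 'cx': 321.4268161972936, 'cy': 243.92076110423767, 'hand_eye': array([[ 6.81234592e-05, -9.61943068e-01, -2.73249938e-01,
         7.16630027e-02],
       [ 9.99999961e-01, -8.35329574e-06,  2.78714982e-04,
         7.78165889e-04],
       [-2.70390483e-04, -2.73249946e-01,  9.61943030e-01,
        -1.45413771e-01],
       [ 0.00000000e+00,  0.00000000e+00,  0.00000000e+00,
         1.00000000e+00]])}
```

View pics/scene0.png

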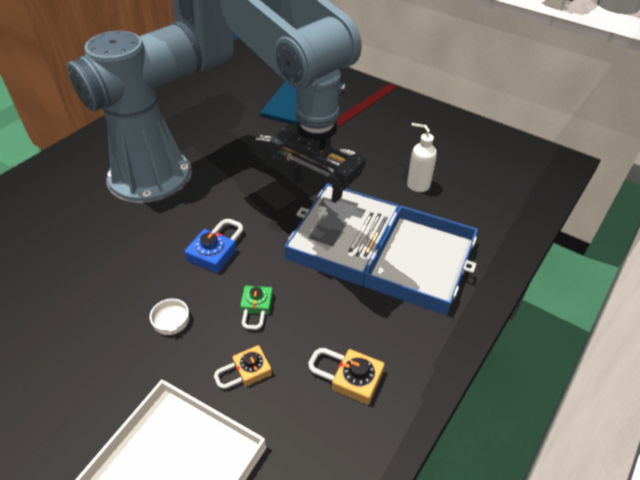

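View pics/side0.png

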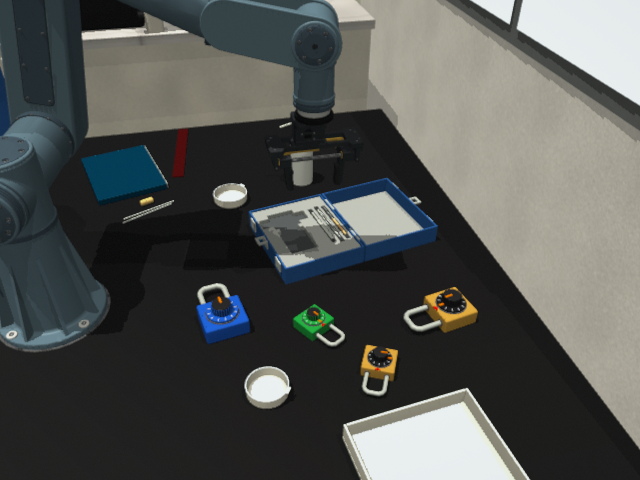

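View pics/wrist0.png

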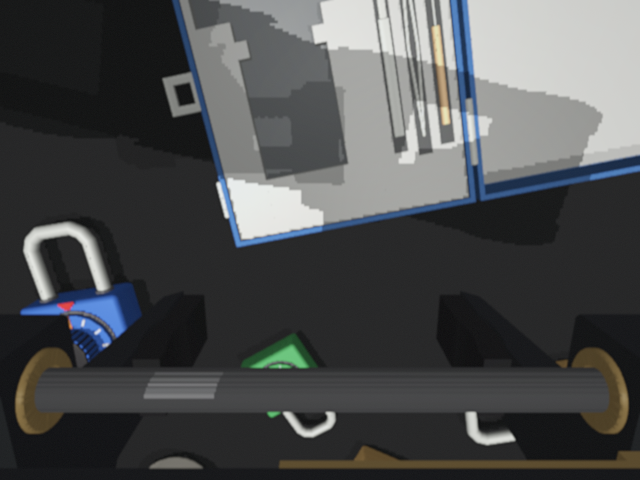

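The wanted lock is the small orange-yellow one at scene (252,368) and side (378,365). The case's dark cut-out lies around wrist (290,100). Now measuring.

```bash
python3 - <<'E'
from h import *
hsvr=lambda p:cv2.cvtColor(p,cv2.COLOR_RGB2HSV)
for n,(x0,y0,x1,y1) in {'scene':(215,335,280,395),'side':(350,335,405,400)}.items():
    z=np.load(f'pics/{n}0.npz');p,d=z['p'],z['d'];P=cloud(n,d)
    h=hsvr(p);m=np.zeros(d.shape,bool);m[y0:y1,x0:x1]=True
    br=m&(h[...,0]>8)&(h[...,0]<28)&(h[...,1]>120)&(d>0)
    Q=P[br];print(n,'brass n',br.sum(),'z pct',np.percentile(Q[:,2],[2,10,50,90,98]))
    top=Q[(Q[:,2]>np.percentile(Q[:,2],90)-.006)]
    r=cv2.minAreaRect((top[:,:2]*1000).astype(np.float32));print('top rect',r,top[:,2].mean())
    sh=m&(h[...,1]<60)&(h[...,2]>120)&(d>0);S=P[sh];
    S=S[(S[:,2]>-.005)];print('shackle',len(S),S.mean(0))
    c=cv2.resize(p[y0-10:y1+10,x0-10:x1+10],None,fx=8,fy=8,interpolation=cv2.INTER_CUBIC);cv2.imwrite(f'pics/{n}_lock.png',c[:590,:,::-1])
    # case blue
    b=(h[...,0]>104)&(h[...,0]<120)&(h[...,1]>130)&(d>0)&(P[...,2]>.03)&(P[...,2]<.07)
    B=P[b];B=B[(B[:,0]>.3)&(B[:,1]>-.15)]
    print('case',len(B),cv2.minAreaRect((B[B[:,2]>.04][:,:2]*1000).astype(np.float32)),np.percentile(B[:,2],[50,90,98]))
z=np.load('pics/wrist0.npz');s=dict(ee_pos=z['ee'],orientation=z['o']);P=cloud('wrist',z['d'],s)
for uv in [(330,190),(210,30),(300,60),(290,160),(320,100),(270,130),(238,244),(474,201),(120,200),(235,225)]:
    print(uv,P[uv[1],uv[0]].round(4))
E
```

```text
scene brass n 688 z pct [0.00068566 0.00766439 0.02646511 0.03073701 0.04630942]
top rect ((633.4918212890625, -307.490234375), (60.19581985473633, 66.18050384521484), 62.71516418457031) 0.02931333015042224
shackle 294 [ 0.60971125 -0.35384919  0.01565943]
case 2176 ((573.1676635742188, 93.10466003417969), (659.5088500976562, 320.7772216796875), 21.361345291137695) [0.04058734 0.04857359 0.05670101]
side brass n 680 z pct [-0.00156867  0.00368346  0.02364664  0.02784768  0.04359475]
top rect ((634.8646240234375, -309.6940612792969), (63.89237976074219, 63.54190444946289), 62.824134826660156) 0.02659960537003388
shackle 217 [ 0.60948565 -0.35998525  0.01556328]
case 2574 ((580.3282470703125, 94.92144775390625), (646.1160888671875, 314.7103271484375), 20.481618881225586) [0.04019021 0.04622676 0.05631731]
(330, 190) [0.5821 0.0207 0.0431]
(210, 30) [0.4926 0.1392 0.041 ]
(300, 60) [0.5585 0.12   0.0305]
(290, 160) [0.5491 0.0436 0.0294]
(320, 100) [0.574  0.0907 0.0292]
(270, 130) [0.5333 0.0676 0.0297]
(238, 244) [ 0.5052 -0.0244  0.0447]
(474, 201) [0.6991 0.0121 0.0451]
(120, 200) [ 3.894e-01  4.900e-03 -2.000e-04]
(235, 225) [ 0.5038 -0.008   0.0453]
```

Request:
{"name": "apply_moves", "arguments": {
  "targets": [
    [[0,0,0],[-1,0.25,0],1],
    [[0,0,0],[-1,0.25,0],1],
    [[0,0,0],[-1,0.25,0],1]
  ]
}}

```text
time: 0.4
ee_pos: [0.6052, -0.1208, 0.2386]
orientation: [0.706, 0.708, -0.0, -0.0]
ft_force: [0.3, 0.6, -0.1]
width: 0.088
```

Request:
{"name": "apply_moves", "arguments": {
  "targets": [
    [[0,0,0],[-1,0.25,0],1],
    [[0,0,0],[-1,0.25,0],1],
    [[0,0,0],[-1,0.25,0],1]
  ]
}}

```text
time: 0.65
ee_pos: [0.635, -0.242, 0.2383]
orientation: [0.707, 0.707, -0.0, -0.0]
ft_force: [1.6, -0.4, -0.4]
width: 0.0878
```

Request:
{"name": "apply_moves", "arguments": {
  "targets": [
    [[0,0,0.3],[-0.57,0,0],1],
    [[0,0,0.3],[-0.57,0,0],1],
    [[0,0,0.3],[-0.57,0,0],1],
    [[0,0,0.3],[-0.57,0,0],1],
    [[0,0,0.3],[-0.57,0,0],1]
  ]
}}

```text
time: 1.07
ee_pos: [0.6345, -0.3092, 0.2378]
orientation: [0.854, 0.52, -0.0, -0.001]
ft_force: [0.1, 0.2, 0.4]
width: 0.0882
```

```bash
python3 - <<'E'
from h import *
p,d,s=snap('wrist','w1');print(s['time'],s['ee_pos'],s['orientation'])
P=cloud('wrist',d,s);h=cv2.cvtColor(p,cv2.COLOR_RGB2HSV)
br=(h[...,0]>8)&(h[...,0]<28)&(h[...,1]>120)&(d>0)
br&=(abs(P[...,0]-.634)<.06)&(abs(P[...,1]+.308)<.06)
Q=P[br];t=Q[(Q[:,2]>.02)&(Q[:,2]<.032)];print(len(t),t[:,2].mean(),cv2.minAreaRect((t[:,:2]*1000).astype(np.float32)))
W=(h[...,1]<60)&(h[...,2]>110)&(d>0)&(P[...,2]>.006)&(P[...,2]<.03)&(np.hypot(P[...,0]-.61,P[...,1]+.36)<.06)
print('sh',W.sum(),P[W].mean(0),cv2.minAreaRect((P[W][:,:2]*1000).astype(np.float32)))
E
```

```text
1.0667 [ 0.63450654 -0.30920905  0.2377516 ] [ 8.53891785e-01  5.20450123e-01 -2.48057630e-04 -6.53441133e-04]
806 0.024921137101543686 ((635.6481323242188, -304.75042724609375), (60.130672454833984, 63.85171890258789), 63.914432525634766)
sh 1030 [ 0.61185657 -0.35248569  0.01691961] ((617.0043334960938, -341.87103271484375), (72.24108123779297, 45.79493713378906), 63.250640869140625)
```

View pics/w1.png

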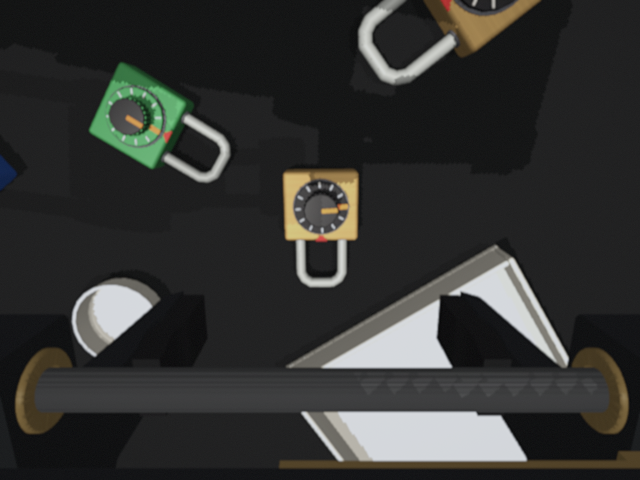

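The lock's body is at cols 284–358, rows 170–240, nearly square to the tool; the shackle reaches row 287, and the orange mark at (345,207) is about 90° (3 clicks) from the red pointer at (321,239). Refining the centre.

```bash
python3 - <<'E'
from h import *
z=np.load('pics/w1.npz');p=z['p'];s=dict(ee_pos=z['ee'],orientation=z['o'])
c=cv2.resize(p[155:300,260:385],None,fx=4.0,fy=4.0,interpolation=cv2.INTER_CUBIC);cv2.imwrite('pics/w1c.png',c[:,:,::-1])
To=R.from_quat(s['orientation']).as_matrix()
print('tool yaw of y',np.degrees(np.arctan2(To[1,1],To[0,1])))
f=lambda uv,zz:(ray('wrist',uv,zz,s)-s['ee_pos'])@To
print(f([[284,171],[358,171],[357,239],[284,239]],.026)[:,:2].round(4), 'top corners tool xy')
print('bow outer/inner',f([[321,287],[321,278]],.013)[:,:2].round(4))
print('knob',f([[321,210]],.0445)[:,:2].round(4))
E
```

```text
tool yaw of y -27.27507339395135
[[ 0.0343 -0.0314]
 [ 0.0343  0.0309]
 [-0.025   0.0315]
 [-0.025  -0.0328]] top corners tool xy
bow outer/inner [[-0.0755 -0.0002]
 [-0.0664 -0.0002]]
knob [[ 0.0046 -0.0002]]
```

View pics/w1c.png

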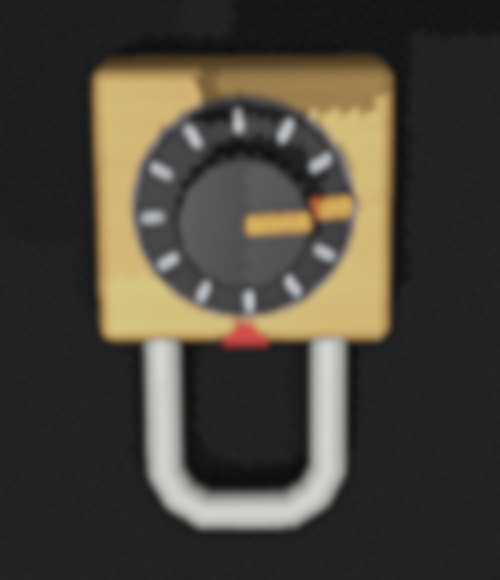

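Request:
{"name": "apply_moves", "arguments": {
  "targets": [
    [[0,0,0],[0.033,0,0.35],1],
    [[0,0,0],[0.033,0,0.65],1],
    [[0,0,0],[0.033,0,0.97],1],
    [[0,0,0],[0.033,0,0.97],1]
  ]
}}

```text
time: 1.45
ee_pos: [0.6321, -0.3009, 0.1127]
orientation: [0.852, 0.524, -0.003, -0.007]
ft_force: [-1.9, 0.4, -1.7]
width: 0.0883
```

Request:
{"name": "apply_moves", "arguments": {
  "targets": [
    [[0,0,0],[0,0,0.3],1],
    [[0,0,0],[0,0,0.55],1],
    [[0,0,0],[0,0,0.75],1],
    [[0,0,0],[0,0,0.9],1],
    [[0,0,0],[0,0,0.97],1],
    [[0,0,0],[0,0,0.97],1]
  ]
}}

```text
time: 1.95
ee_pos: [0.6363, -0.3041, 0.0051]
orientation: [0.852, 0.523, -0.0, -0.001]
ft_force: [-1.1, 1.2, 0.1]
width: 0.0883
```

Request:
{"name": "apply_moves", "arguments": {
  "targets": [
    [[0,0,0],[0,0,0],0.6],
    [[0,0,0],[0,0,0],0.6],
    [[0,0,0],[0,0,0],0.6],
    [[0,0,0],[0,0,0],0.6],
    [[0,0,0],[0,0,0],0.6]
  ],
  "newtons": 25
}}

```text
time: 2.37
ee_pos: [0.6374, -0.3053, 0.0078]
orientation: [0.853, 0.523, 0.0, 0.001]
ft_force: [-2.4, 0.7, 6.2]
width: 0.0637
```

Request:
{"name": "apply_moves", "arguments": {
  "targets": [
    [[0,0,0],[0,0,-0.1],0.5],
    [[0,0,0],[0,0,-0.3],0.5],
    [[0,0,0],[0,0,-0.6],0.5],
    [[0,0,0],[0,0,-1],0.5],
    [[0,0,0],[0,0,-1],0.5]
  ]
}}

```text
time: 2.78
ee_pos: [0.6404, -0.3072, 0.1351]
orientation: [0.853, 0.523, 0.003, 0.006]
ft_force: [3.0, -0.8, -1.7]
width: 0.0641
```

```bash
python3 - <<'E'
from h import *
p,d,s=snap('wrist','w2');print(s['time'],s['ee_pos'],s['ft_force'],s['width'])
p,d,s=snap('side','s2')
c=cv2.resize(p[200:420,250:500],None,fx=2.5,fy=2.5);cv2.imwrite('pics/s2c.png',c[:,:,::-1])
E
```

```text
2.7833 [ 0.64044795 -0.30717866  0.13513075] [ 3.03577374 -0.77522832 -1.67035119] 0.06405519799970945
```

View pics/w2.png

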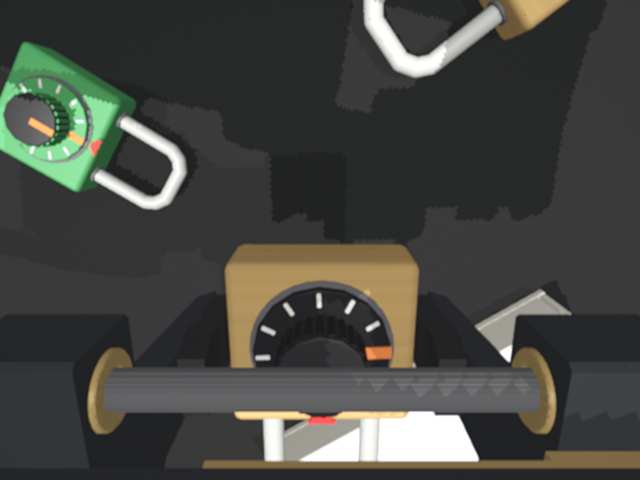

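View pics/s2c.png

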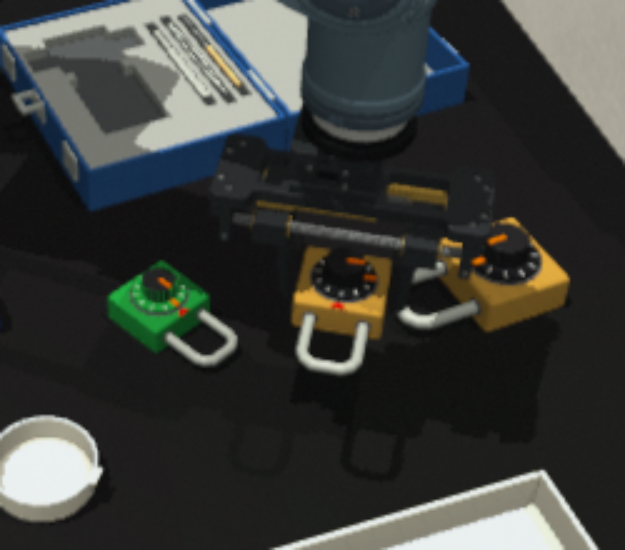

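```bash
python3 - <<'E'
from h import *
z=np.load('pics/wrist0.npz');s=dict(ee_pos=z['ee'],orientation=z['o'])
A=ray('wrist',[[267,180],[347,163]],.042,s);C=ray('wrist',[[238,245],[474,201]],.046,s)
print(A,C)
for X in (A,C):
    v=X[1]-X[0];a=np.arctan2(v[1],v[0]);print(np.degrees(a),np.linalg.norm(v))
a=np.radians(10.7)
print('pocket est',A[:,:2].mean(0)+.136*np.array([-np.sin(a),np.cos(a)]))
z=np.load('pics/w2.npz');s=dict(ee_pos=z['ee'],orientation=z['o']);p,d=z['p'],z['d'];P=cloud('wrist',d,s);To=R.from_quat(s['orientation']).as_matrix()
h=cv2.cvtColor(p,cv2.COLOR_RGB2HSV);b=(h[...,0]>8)&(h[...,0]<28)&(h[...,1]>100)&(d>0)
b[:220]=0;b[425:]=0;Q=(P[b]-s['ee_pos'])@To
print('tool z pct',np.percentile(Q[:,2],[5,25,50,75,95]))
t=Q[abs(Q[:,2]-np.median(Q[:,2]))<.004];print(np.percentile(t,[1,50,99],axis=0))
A=np.c_[t[:,:2],np.ones(len(t))];print('plane',np.linalg.lstsq(A,t[:,2],rcond=None)[0])
E
```

```text
[[0.53032747 0.02890129 0.042     ]
 [0.59485298 0.04247392 0.042     ]] [[ 0.50471819 -0.0246906   0.046     ]
 [ 0.69805579  0.01247753  0.046     ]]
11.878717905385942 0.06593753272172737
10.882047941945752 0.19687787371263077
pocket est [0.53733956 0.16932294]
tool z pct [-0.08316325 -0.01844991 -0.01743847 -0.01623232 -0.00090722]
[[-0.02877181 -0.03146413 -0.01892895]
 [ 0.02077247  0.00023688 -0.01736288]
 [ 0.02923254  0.03153411 -0.0138996 ]]
plane [ 0.01358298  0.00046286 -0.01742338]
```

```bash
python3 - <<'E'
import cv2;p=cv2.imread('pics/wrist0.png');cv2.imwrite('pics/w0c.png',cv2.resize(p[0:260,150:500],None,fx=2.2,fy=2.2,interpolation=cv2.INTER_CUBIC))
E
```

```text
(no output)
```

View pics/w0c.png

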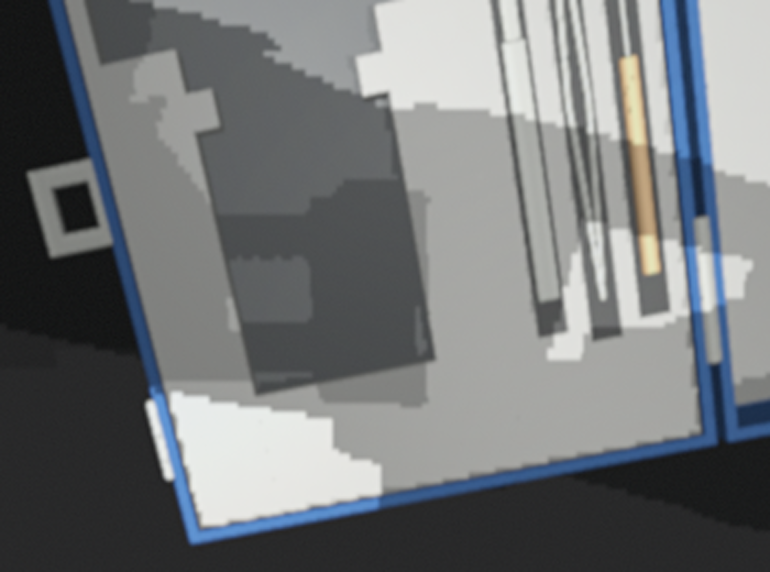

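Request:
{"name": "apply_moves", "arguments": {
  "targets": [
    [[0,0,-0.07],[0,0,-0.1],0.5],
    [[0,0,-0.14],[0,0,-0.2],0.5],
    [[0,0,-0.21],[0,0,-0.3],0.5],
    [[0,0,-0.28],[0,0,-0.4],0.5],
    [[0,0,-0.35],[0,0,-0.5],0.5],
    [[0,0,-0.424],[0,0,-0.6],0.5],
    [[0,0,-0.424],[0,0,-0.6],0.5]
  ]
}}

```text
time: 3.47
ee_pos: [0.6368, -0.3048, 0.1977]
orientation: [0.633, 0.774, -0.0, -0.0]
ft_force: [0.9, 0.4, -2.9]
width: 0.0639
```

Request:
{"name": "apply_moves", "arguments": {
  "targets": [
    [[0,0,0],[0.25,0,0],0.5],
    [[0,0,0],[0.5,0,0],0.5],
    [[0,0,0],[0.75,0,0],0.5],
    [[0,0,0],[1,0,0],0.5]
  ]
}}

```text
time: 3.8
ee_pos: [0.6117, -0.1854, 0.1946]
orientation: [0.637, 0.771, -0.0, -0.002]
ft_force: [1.1, -0.0, -2.6]
width: 0.0635
```

Request:
{"name": "apply_moves", "arguments": {
  "targets": [
    [[0,0,0],[0.25,0,0],0.5],
    [[0,0,0],[0.5,0,0],0.5],
    [[0,0,0],[0.75,0,0],0.5],
    [[0,0,0],[1,0,0],0.5]
  ]
}}

```text
time: 4.13
ee_pos: [0.5884, -0.0676, 0.195]
orientation: [0.637, 0.771, -0.001, -0.002]
ft_force: [-0.0, 1.2, -4.6]
width: 0.0637
```

Request:
{"name": "apply_moves", "arguments": {
  "targets": [
    [[0,0,0],[0.25,-0.04,0],0.5],
    [[0,0,0],[0.5,-0.08,0],0.5],
    [[0,0,0],[0.75,-0.08,0],0.5],
    [[0,0,0],[0.9,-0.08,0],0.5],
    [[0,0,0],[0.98,-0.08,0],0.5],
    [[0,0,0],[0.98,-0.08,0],0.5],
    [[0,0,0],[0.98,-0.08,0],0.5]
  ]
}}

```text
time: 4.72
ee_pos: [0.5577, 0.0439, 0.1967]
orientation: [0.635, 0.772, -0.001, -0.001]
ft_force: [0.4, -0.7, -3.1]
width: 0.064
```

```bash
python3 - <<'E'
from h import *
p,d,s=snap('wrist','w3');To=R.from_quat(s['orientation']).as_matrix();print(s['time'],s['ee_pos'],s['ft_force'],s['width'],np.degrees(np.arctan2(To[1,1],To[0,1])))
p,d,s=snap('side','s3');snap('scene','c3')
z=np.load('pics/scene0.npz');P=cloud('scene',z['d']);print('bottle',P[165,422],P[185,420])
E
```

```text
4.7167 [0.55772837 0.04388889 0.19669351] [ 0.35643227 -0.67975132 -3.13756192] 0.06398185491021684 11.121110572409249
bottle [0.64447756 0.37756912 0.09423245] [0.64844787 0.37954891 0.02626356]
```

View pics/w3.png

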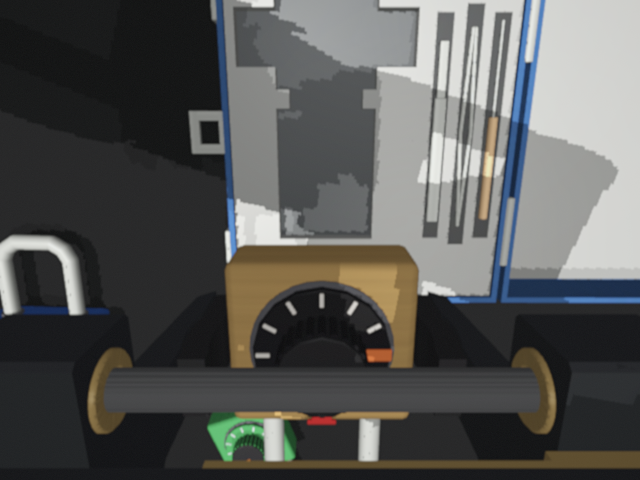

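View pics/s3.png

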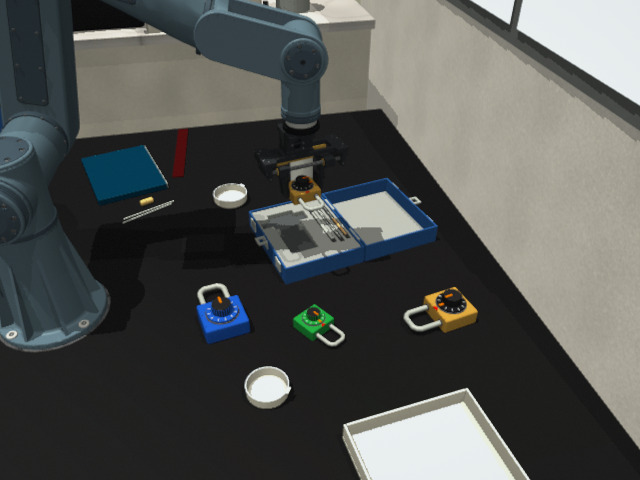

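```bash
python3 - <<'E'
import cv2;p=cv2.imread('pics/w3.png');cv2.imwrite('pics/w3c.png',cv2.resize(p[0:145,220:420],None,fx=4,fy=4,interpolation=cv2.INTER_CUBIC))
E
```

```text
(no output)
```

View pics/w3c.png

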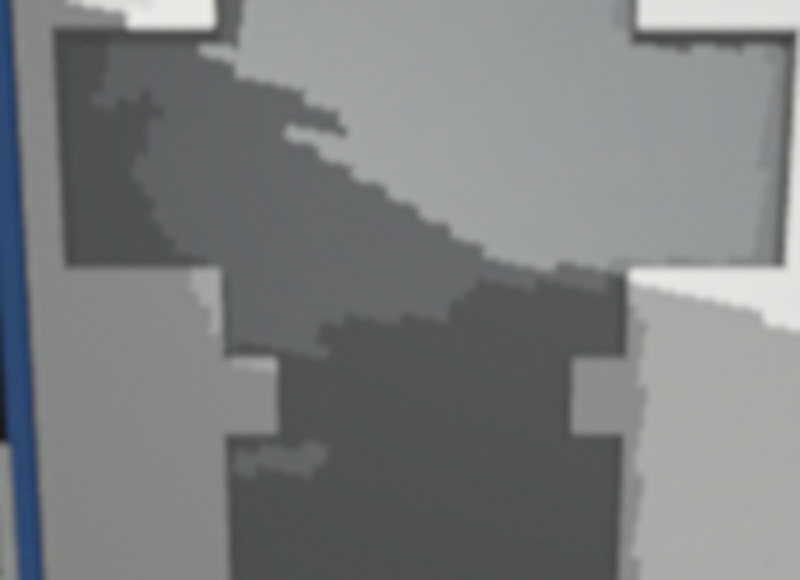

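```bash
python3 - <<'E'
from h import *
from scipy.optimize import least_squares
z=np.load('pics/w3.npz');s=dict(ee_pos=z['ee'],orientation=z['o']);To=R.from_quat(s['orientation']).as_matrix()
c=[(216,30,-34,18),(634,30,34,18),(55,30,-60,18),(795,32,60,18),(67,266,-60,-18),(222,266,-34,-18),(628,266,34,-18),(783,266,60,-18),(225,355,-34,-32),(277,355,-25,-32),(571,355,25,-32),(626,355,34,-32),(228,436,-34,-44),(278,436,-25,-44),(571,436,25,-44),(623,436,34,-44)]
uv=np.array([(a/4+220-.4,b/4-.4) for a,b,_,_ in c]+[(281,237),(371,238)]);m=np.array([(x,y) for _,_,x,y in c]+[(-34,-136),(34,-136)])/1000
for zz in (.042,None):
    def X(q):
        ca,sa=np.cos(q[2]),np.sin(q[2]);return np.c_[q[0]+ca*m[:,0]-sa*m[:,1],q[1]+sa*m[:,0]+ca*m[:,1],np.full(len(m),zz if zz else q[3])]
    r=least_squares(lambda q:(proj('wrist',X(q),s)-uv).ravel(),[.537,.169,.19]+([] if zz else [.042]))
    print(r.x,np.degrees(r.x[2]),np.abs(r.fun).max())
    D=np.r_[r.x[:2],.0]-s['ee_pos'];print('tool delta',D@To,'tool yaw',np.degrees(np.arctan2(To[1,1],To[0,1])))
# lock in tool: top back edge corners and dial
f=lambda q,zt:None
fo,cx,cy,M=cam('wrist',s);H=np.array(viewer.camera_info('wrist')['hand_eye'])
def rt(uv,zt):
    r=H[:3,:3]@np.array([(uv[0]-cx)/fo,(uv[1]-cy)/fo,1]);return H[:3,3]+r*(zt-H[2,3])/r[2]
print('back bottom? top edges',rt((240,268),-.0174),rt((405,268),-.0174),rt((229,245),-.0174),rt((417,245),-.0174),'front',rt((235,417),-.0174),rt((413,417),-.0174))
b=z['d'];P=cloud('wrist',b,s)
print('insert z',P[200,250],P[200,410],P[50,325],P[220,330])
E
python3 - <<'E'
import cv2;p=cv2.imread('pics/w3.png');cv2.imwrite('pics/w3d.png',cv2.resize(p[235:435,215:430],None,fx=3,fy=3,interpolation=cv2.INTER_CUBIC))
E
```

```text
[0.53706143 0.16855126 0.19504095] 11.175023284247573 1.6211261523377516
tool delta [0.12631733 0.00411088 0.19668044] tool yaw 11.121110572409249
[0.53702509 0.1688749  0.19504383 0.03880819] 11.1751882068262 1.0143763814114095
tool delta [0.1266419  0.00413765 0.19668038] tool yaw 11.121110572409249
back bottom? top edges [ 0.02705881 -0.02512558 -0.0174    ] [ 0.02705895  0.0279851  -0.0174    ] [ 0.03476038 -0.02820367 -0.0174    ] [ 0.03476121  0.0313688  -0.0174    ] front [-0.02940357 -0.02990404 -0.0174    ] [-0.02940874  0.0339268  -0.0174    ]
insert z [0.50422449 0.05271094 0.0412082 ] [0.61803302 0.07486794 0.03977323] [0.53771554 0.16257361 0.03052478] [0.56463455 0.04686541 0.02949737]
```

View pics/w3d.png

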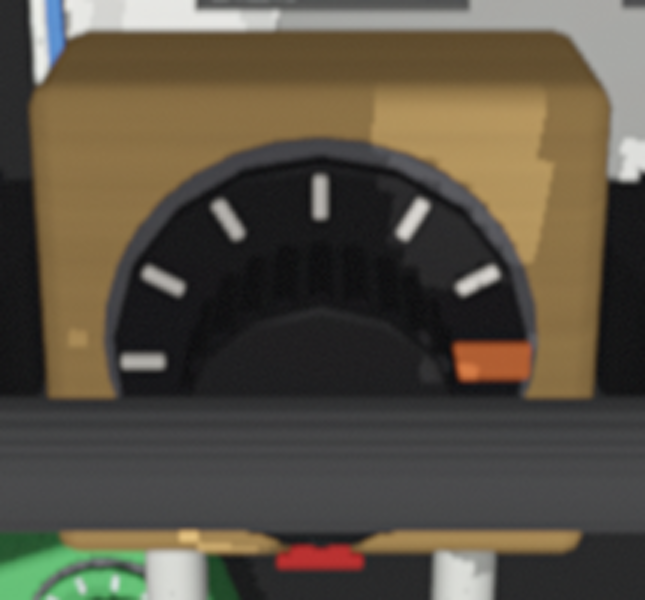

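Request:
{"name": "apply_moves", "arguments": {
  "targets": [
    [[0,0,0],[0.3,0.034,0],0.5],
    [[0,0,0],[0.6,0.034,0.1],0.5],
    [[0,0,0],[0.85,0.034,0.3],0.5],
    [[0,0,0],[1,0.034,0.5],0.5],
    [[0,0,0],[1,0.034,0.6],0.5],
    [[0,0,0],[1,0.034,0.6],0.5]
  ]
}}

```text
time: 5.37
ee_pos: [0.5367, 0.1622, 0.1224]
orientation: [0.635, 0.773, -0.002, -0.002]
ft_force: [0.2, -0.4, -4.2]
width: 0.0634
```

Request:
{"name": "apply_moves", "arguments": {
  "targets": [
    [[0,0,0],[0.06,0,0.1],0.5],
    [[0,0,0],[0.06,0,0.15],0.5],
    [[0,0,0],[0.06,0,0.2],0.5],
    [[0,0,0],[0.06,0,0.25],0.5],
    [[0,0,0],[0.06,0,0.25],0.5],
    [[0,0,0],[0.06,0,0.25],0.5]
  ]
}}

```text
time: 5.87
ee_pos: [0.5377, 0.1692, 0.0958]
orientation: [0.635, 0.772, -0.0, -0.0]
ft_force: [0.2, -0.3, -3.5]
width: 0.0638
```

```bash
cat > err.py <<'E'
from h import *
import sys
tx,ty,tyaw=.5368,.1695,11.17
s=telemetry.observe();To=R.from_quat(s['orientation']).as_matrix();D=np.array([tx,ty,s['ee_pos'][2]])-s['ee_pos']
print(s['time'],s['ee_pos'],'tool err mm',(D@To*1000).round(2),'units',(D@To/.12).round(3),'yaw',np.degrees(np.arctan2(To[1,1],To[0,1])),'tilt',To[:,2],s['ft_force'].round(1),s['width'])
E
python3 err.py; python3 - <<'E'
from h import *
p,d,s=snap('side','s4');c=cv2.resize(p[120:320,200:450],None,fx=3,fy=3,interpolation=cv2.INTER_CUBIC);cv2.imwrite('pics/s4c.png',c[:,:,::-1])
snap('wrist','w4')
E
```

```text
5.8667 [0.53767008 0.16923758 0.09584591] tool err mm [ 0.43 -0.8   0.  ] units [ 0.004 -0.007  0.   ] yaw 11.119645885454114 tilt [-2.51523053e-04 -9.02679480e-05 -9.99999964e-01] [ 0.2 -0.3 -3.5] 0.06378305091221212
```

View pics/w4.png

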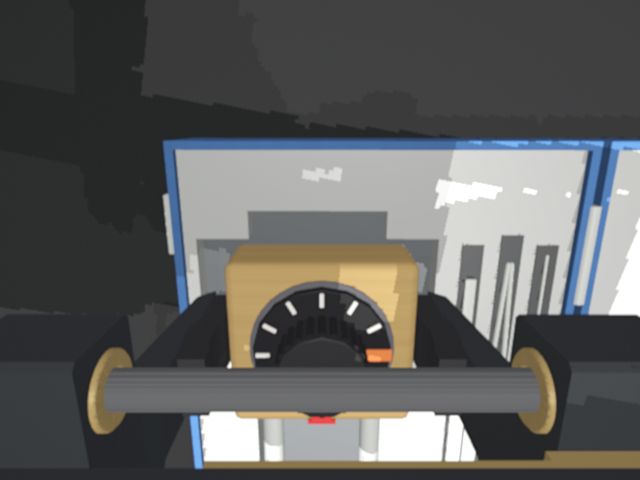

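View pics/s4c.png

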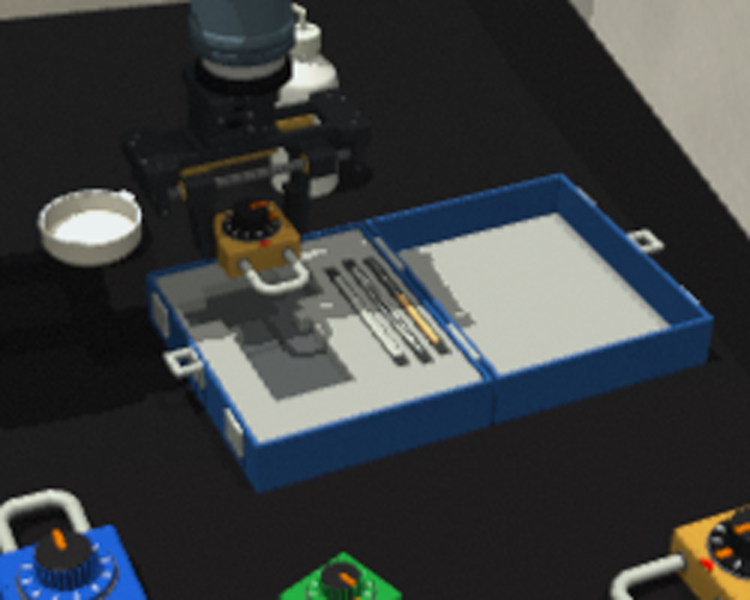

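```bash
python3 - <<'E'
from h import *
from scipy.optimize import least_squares
p=cv2.imread('pics/w4.png');cv2.imwrite('pics/w4c.png',cv2.resize(p[190:290,180:450],None,fx=2.9,fy=2.9,interpolation=cv2.INTER_CUBIC))
z=np.load('pics/w4.npz');s=dict(ee_pos=z['ee'],orientation=z['o']);To=R.from_quat(s['orientation']).as_matrix()
m=np.array([(-34,32),(34,32),(-60,18),(60,18),(-34,18),(34,18)])/1000
uv=np.array([(248.5,212),(386.5,212),(197,240),(438,240),(250,240),(386.5,240)])
a=np.radians(11.17)
X=lambda q:np.c_[q[0]+np.cos(a)*m[:,0]-np.sin(a)*m[:,1],q[1]+np.sin(a)*m[:,0]+np.cos(a)*m[:,1],np.full(6,.042)]
r=least_squares(lambda q:(proj('wrist',X(q),s)-uv).ravel(),[.537,.169]);print(r.x,r.fun.reshape(-1,2).round(1))
print('tool delta',(np.r_[r.x,0]-s['ee_pos'])@To)
E
```

```text
[0.5375059  0.16802609] [[-1.1  0.2]
 [ 1.5  0.1]
 [-1.1  0.1]
 [ 1.6 -0. ]
 [-1.3  0.1]
 [ 0.3 -0. ]]
tool delta [-0.0012426  -0.00069864  0.09620799]
```

View pics/w4c.png

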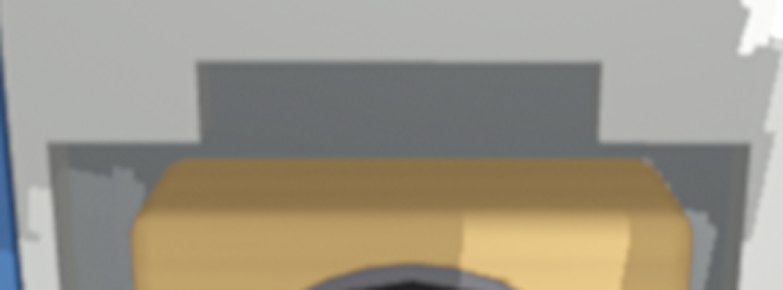

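Request:
{"name": "apply_moves", "arguments": {
  "targets": [
    [[0,0,0],[0,-0.006,0.1],0.5],
    [[0,0,0],[0,-0.006,0.2],0.5],
    [[0,0,0],[0,-0.006,0.28],0.5],
    [[0,0,0],[0,-0.006,0.34],0.5],
    [[0,0,0],[0,-0.006,0.36],0.5],
    [[0,0,0],[0,-0.006,0.38],0.5],
    [[0,0,0],[0,-0.006,0.4],0.5]
  ]
}}

```text
time: 6.55
ee_pos: [0.537, 0.1696, 0.0476]
orientation: [0.635, 0.773, 0.0, 0.0]
ft_force: [0.1, 1.0, -4.6]
width: 0.0639
```

```bash
python3 err.py
```

```text
6.55 [0.53700821 0.16959931 0.0476496 ] tool err mm [-0.06 -0.22 -0.  ] units [-0.    -0.002 -0.   ] yaw 11.160888805066632 tilt [ 3.31010301e-05 -9.45426445e-06 -9.99999999e-01] [ 0.1  1.  -4.6] 0.06393794804631167
```

Request:
{"name": "apply_moves", "arguments": {
  "targets": [
    [[0,0,0],[0,0,0.015],0.5],
    [[0,0,0],[0,0,0.03],0.5],
    [[0,0,0],[0,0,0.045],0.5],
    [[0,0,0],[0,0,0.055],0.5],
    [[0,0,0],[0,0,0.065],0.5],
    [[0,0,0],[0,0,0.065],0.5]
  ]
}}

```text
time: 7.05
ee_pos: [0.5368, 0.1695, 0.04]
orientation: [0.635, 0.773, -0.0, -0.0]
ft_force: [-0.3, -1.0, -3.5]
width: 0.0641
```

```bash
python3 err.py
```

```text
7.05 [0.53675417 0.16954723 0.03996527] tool err mm [-0.06  0.04 -0.  ] units [-0.  0. -0.] yaw 11.158632954582265 tilt [-1.91588834e-04 -1.80669778e-06 -9.99999982e-01] [-0.3 -1.  -3.5] 0.06406386926982087
```

Request:
{"name": "apply_moves", "arguments": {
  "targets": [
    [[0,0,0],[0,0,0.006],0.5],
    [[0,0,0],[0,0,0.012],0.5],
    [[0,0,0],[0,0,0.018],0.5],
    [[0,0,0],[0,0,0.018],0.5]
  ]
}}

```text
time: 7.38
ee_pos: [0.5369, 0.1696, 0.0379]
orientation: [0.635, 0.773, 0.0, 0.0]
ft_force: [0.5, -0.2, -4.7]
width: 0.0638
```

```bash
python3 err.py
```

```text
7.3833 [0.53688666 0.16957006 0.0379084 ] tool err mm [-0.05 -0.1  -0.  ] units [-0.    -0.001 -0.   ] yaw 11.160025688192361 tilt [ 5.82625098e-05 -4.35017584e-06 -9.99999998e-01] [ 0.5 -0.2 -4.7] 0.06379375779630962
```

Request:
{"name": "apply_moves", "arguments": {
  "targets": [
    [[0,0,0],[0,0,0.006],0.5],
    [[0,0,0],[0,0,0.012],0.5],
    [[0,0,0],[0,0,0.012],0.5]
  ]
}}

```text
time: 7.63
ee_pos: [0.537, 0.1696, 0.0378]
orientation: [0.635, 0.773, -0.0, 0.0]
ft_force: [-6.1, -1.4, 8.6]
width: 0.0639
```

```bash
python3 err.py
```

```text
7.6333 [0.53696744 0.16960083 0.03778476] tool err mm [-0.07 -0.18  0.  ] units [-0.001 -0.002  0.   ] yaw 11.174210106094291 tilt [-2.42570599e-05 -1.90883520e-04 -9.99999981e-01] [-6.1 -1.4  8.6] 0.06388498163635313
```

Request:
{"name": "apply_moves", "arguments": {
  "targets": [
    [[0,0,0],[0,0,-0.006],0.85],
    [[0,0,0],[0,0,-0.006],0.85],
    [[0,0,0],[0,0,-0.006],0.85],
    [[0,0,0],[0,0,-0.006],0.85]
  ]
}}

```text
time: 7.97
ee_pos: [0.5372, 0.1696, 0.0374]
orientation: [0.635, 0.772, 0.0, 0.0]
ft_force: [-0.3, -0.1, -0.2]
width: 0.0745
```

Request:
{"name": "apply_moves", "arguments": {
  "targets": [
    [[0,0,0],[0,0,-0.1],0.85],
    [[0,0,0],[0,0,-0.35],0.85],
    [[0,0,0],[0,0,-0.7],0.85],
    [[0,0,0],[0,0,-1],0.85],
    [[0,0,0],[0,0,-1],0.85]
  ]
}}

```text
time: 8.38
ee_pos: [0.5418, 0.1702, 0.1664]
orientation: [0.635, 0.773, 0.005, 0.005]
ft_force: [1.4, -0.2, 0.2]
width: 0.0748
```

```bash
python3 err.py; python3 - <<'E'
from h import *
p,d,s=snap('wrist','w5')
P=cloud('wrist',d,s);h=cv2.cvtColor(p,cv2.COLOR_RGB2HSV);b=(h[...,0]>8)&(h[...,0]<28)&(h[...,1]>100)&(d>0)&(np.hypot(P[...,0]-.537,P[...,1]-.169)<.06)
t=P[b];t=t[(t[:,2]>.045)&(t[:,2]<.065)];print(len(t),np.percentile(t[:,2],[5,50,95]),cv2.minAreaRect((t[:,:2]*1000).astype(np.float32)))
A=np.c_[t[:,:2]-t[:,:2].mean(0),np.ones(len(t))];print(np.linalg.lstsq(A,t[:,2],rcond=None)[0])
E
```

```text
8.3833 [0.54181981 0.17022202 0.16635124] tool err mm [ 0.26 -5.06 -0.07] units [ 0.002 -0.042 -0.001] yaw 11.174742850023843 tilt [ 0.01378195  0.00140596 -0.99990404] [ 1.4 -0.2  0.2] 0.0748407366258672
4576 [0.05279412 0.05518455 0.0565707 ] ((537.9462890625, 168.96096801757812), (63.472896575927734, 59.64299774169922), 11.024456024169922)
[ 0.00951882 -0.01880348  0.05503835]
```

View pics/w5.png

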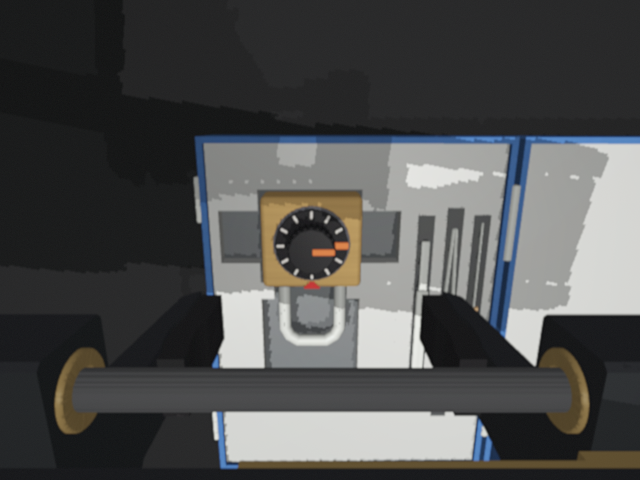

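Request:
{"name": "apply_moves", "arguments": {
  "targets": [
    [[0,0,0],[-0.007,0,0.3],0.55],
    [[0,0,0],[-0.007,0,0.5],0.55],
    [[0,0,0],[-0.007,0,0.5],0.55],
    [[0,0,0],[-0.007,0,0.5],0.55],
    [[0,0,0],[-0.007,0,0.5],0.55]
  ]
}}

```text
time: 8.85
ee_pos: [0.5374, 0.1688, 0.0979]
orientation: [0.635, 0.773, 0.0, 0.0]
ft_force: [0.4, -0.2, 0.8]
width: 0.0487
```

```bash
python3 err.py;python3 - <<'E'
from h import *
print(telemetry.observe()['q'])
E
```

```text
8.85 [0.53738814 0.16880679 0.09793968] tool err mm [ 0.79 -0.44 -0.  ] units [ 0.007 -0.004 -0.   ] yaw 11.160298716253305 tilt [ 2.86542288e-04  6.21322467e-05 -9.99999957e-01] [ 0.4 -0.2  0.8] 0.048699910520574326
[ 9.36559913e-02  3.21892956e-01  1.74399682e+00  3.98537431e-05
  1.07541178e+00 -1.01146908e-01]
```

Request:
{"name": "apply_moves", "arguments": {
  "targets": [
    [[0,0,0],[0,0,0.1],0.55],
    [[0,0,0],[0,0,0.18],0.55],
    [[0,0,0],[0,0,0.24],0.55],
    [[0,0,0],[0,0,0.267],0.55],
    [[0,0,0],[0,0,0.267],0.55]
  ]
}}

```text
time: 9.27
ee_pos: [0.5361, 0.1686, 0.0639]
orientation: [0.635, 0.773, -0.001, -0.001]
ft_force: [-0.1, 0.1, -0.1]
width: 0.0485
```

Request:
{"name": "apply_moves", "arguments": {
  "targets": [
    [[0,0,0],[0,0,0],0.2],
    [[0,0,0],[0,0,0],0.2],
    [[0,0,0],[0,0,0],0.2],
    [[0,0,0],[0,0,0],0.2],
    [[0,0,0],[0,0,0],0.2]
  ],
  "newtons": 15
}}

```text
time: 9.68
ee_pos: [0.5373, 0.1688, 0.0656]
orientation: [0.635, 0.773, 0.0, 0.0]
ft_force: [1.0, 0.3, 0.6]
width: 0.0273
```

```bash
python3 err.py
```

```text
9.6833 [0.53734666 0.16881189 0.06562692] tool err mm [ 0.78 -0.4  -0.  ] units [ 0.007 -0.003 -0.   ] yaw 11.159211510572046 tilt [ 8.17886513e-04  1.35025844e-04 -9.99999656e-01] [1.  0.3 0.6] 0.02729850948869285
```

Knob held (27.3 mm). Turn clockwise 90° (+tool z).

Request:
{"name": "apply_moves", "arguments": {
  "targets": [
    [[0,0,0.07],[0,0,0],0.2],
    [[0,0,0.14],[0,0,0],0.2],
    [[0,0,0.21],[0,0,0],0.2],
    [[0,0,0.28],[0,0,0],0.2],
    [[0,0,0.35],[0,0,0],0.2],
    [[0,0,0.42],[0,0,0],0.2],
    [[0,0,0.49],[0,0,0],0.2],
    [[0,0,0.5],[0,0,0],0.2]
  ]
}}

```text
time: 10.35
ee_pos: [0.5377, 0.1686, 0.0656]
orientation: [0.883, 0.469, 0.001, 0.0]
ft_force: [0.2, -0.8, 0.9]
width: 0.0274
```

Request:
{"name": "apply_moves", "arguments": {
  "targets": [
    [[0,0,0.07],[0,0,0],0.2],
    [[0,0,0.14],[0,0,0],0.2],
    [[0,0,0.21],[0,0,0],0.2],
    [[0,0,0.28],[0,0,0],0.2],
    [[0,0,0.35],[0,0,0],0.2],
    [[0,0,0.42],[0,0,0],0.2],
    [[0,0,0.49],[0,0,0],0.2],
    [[0,0,0.5],[0,0,0],0.2]
  ]
}}

```text
time: 11.02
ee_pos: [0.5376, 0.1684, 0.0656]
orientation: [0.995, 0.096, 0.001, 0.0]
ft_force: [1.3, -2.8, 2.2]
width: 0.0272
```

Request:
{"name": "apply_moves", "arguments": {
  "targets": [
    [[0,0,0],[0,0,0],0.2],
    [[0,0,0],[0,0,0],0.2]
  ]
}}

```text
time: 11.18
ee_pos: [0.5376, 0.1686, 0.0656]
orientation: [0.995, 0.099, 0.001, 0.0]
ft_force: [1.7, -2.3, 2.2]
width: 0.0272
```

```bash
python3 err.py; python3 - <<'E'
from h import *
for n in ['side','scene']:
    p,d,s=snap(n,n+'6');u,v=proj(n,[.537,.169,.07]).astype(int);c=cv2.resize(p[v-50:v+50,u-60:u+60],None,fx=5,fy=5,interpolation=cv2.INTER_CUBIC);cv2.imwrite(f'pics/{n}6c.png',c[:,:,::-1])
E
```

```text
11.1833 [0.53755164 0.16860114 0.06563677] tool err mm [-0.56 -1.03 -0.  ] units [-0.005 -0.009 -0.   ] yaw -78.60373764338799 tilt [ 1.12619730e-03 -1.83529563e-04 -9.99999349e-01] [ 1.7 -2.3  2.2] 0.027200792829722445
```

View pics/side6c.png

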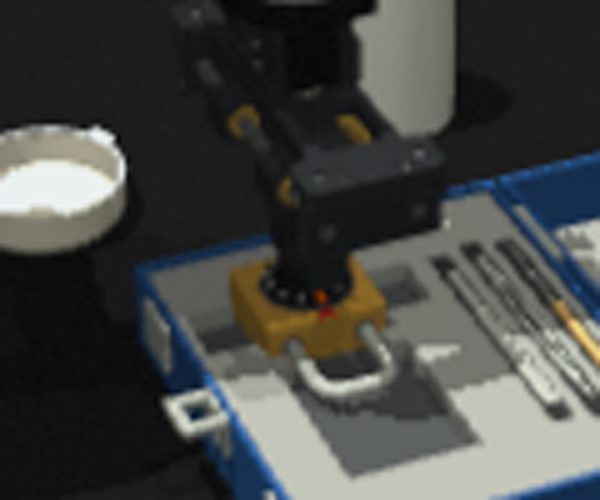

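Orange mark stands at the red pointer. Release and rise; verify from above.

Request:
{"name": "apply_moves", "arguments": {
  "targets": [
    [[0,0,0],[0,0,0],0.5],
    [[0,0,0],[0,0,0],0.5],
    [[0,0,0],[0,0,0],0.5],
    [[0,0,0],[0,0,-0.2],0.5],
    [[0,0,0],[0,0,-0.5],0.5],
    [[0,0,0],[0,0,-0.8],0.5],
    [[0,0,0],[0,0,-0.8],0.5],
    [[0,0,0],[0,0,-0.8],0.5]
  ]
}}

```text
time: 11.95
ee_pos: [0.5385, 0.1692, 0.1636]
orientation: [0.995, 0.098, 0.002, -0.0]
ft_force: [-0.9, -0.4, -1.0]
width: 0.0439
```

```bash
python3 err.py; python3 - <<'E'
from h import *
p,d,s=snap('wrist','w7')
p,d,s=snap('side','side7');u,v=proj('side',[.537,.169,.07]).astype(int);c=cv2.resize(p[v-50:v+50,u-60:u+60],None,fx=5,fy=5,interpolation=cv2.INTER_CUBIC);cv2.imwrite(f'pics/side7c.png',c[:,:,::-1])
E
```

```text
11.95 [0.53846793 0.1691858  0.16360993] tool err mm [-1.58 -0.63 -0.01] units [-0.013 -0.005 -0.   ] yaw -78.80019707327341 tilt [ 4.73517171e-03  7.37659455e-04 -9.99988517e-01] [-0.9 -0.4 -1. ] 0.04392339646223023
```

View pics/w7.png

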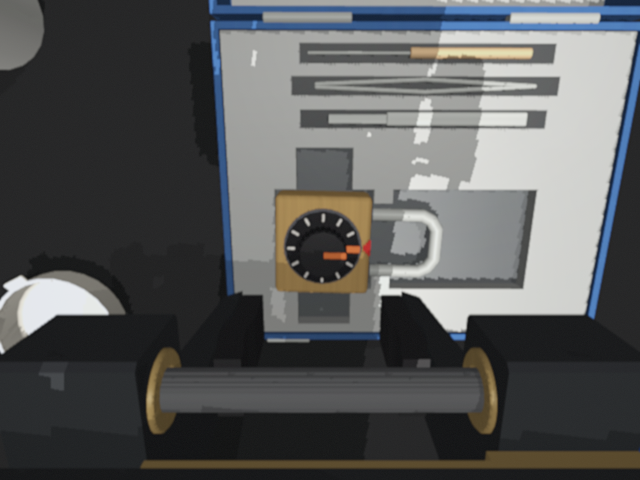

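View pics/side7c.png

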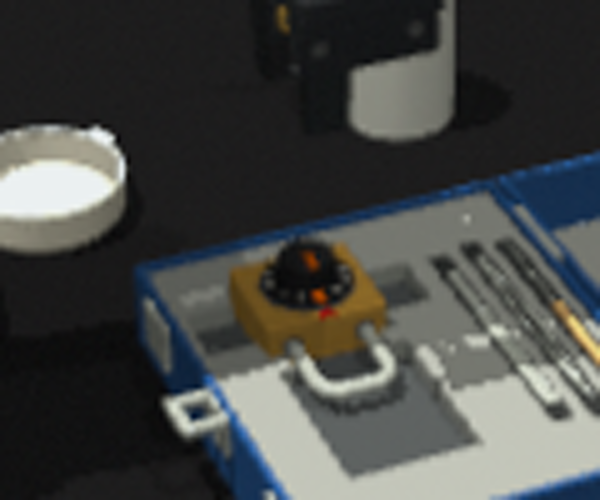

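```bash
python3 - <<'E'
from h import *
p=cv2.imread('pics/w7.png');cv2.imwrite('pics/w7c.png',cv2.resize(p[180:300,260:460],None,fx=4,fy=4,interpolation=cv2.INTER_CUBIC))
z=np.load('pics/w7.npz');s=dict(ee_pos=z['ee'],orientation=z['o']);a=np.radians(11.1);B=np.array([.5371+.074*np.sin(a),.1688-.074*np.cos(a)]);print('model bow',B,proj('wrist',[*B,.043],s))
P=cloud('wrist',z['d'],s);print([P[v,436].round(4) for v in (230,242,255)])
E
```

```text
model bow [0.55134663 0.09618434] [436.12468629 240.86332988]
[array([0.559 , 0.0993, 0.0464]), array([0.5515, 0.0975, 0.0474]), array([0.5429, 0.095 , 0.047 ])]
```

View pics/w7c.png

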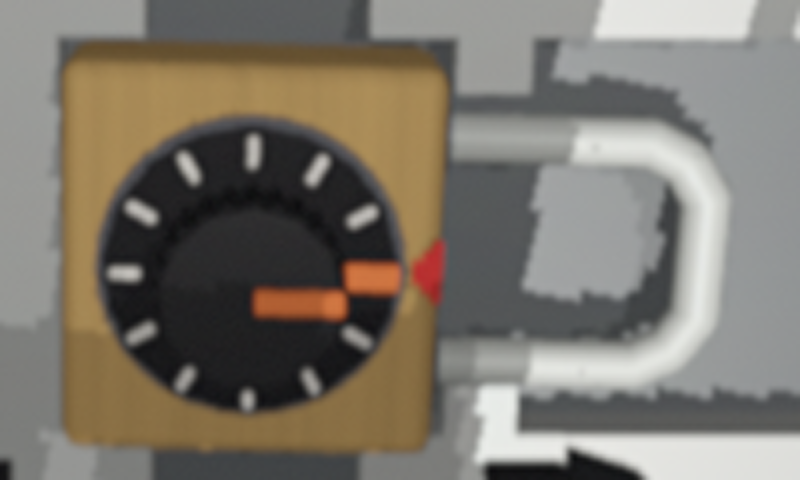

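Request:
{"name": "apply_moves", "arguments": {
  "targets": [
    [[0,0,0],[0,0.3,0],0.3],
    [[0,0,0],[0,0.5,0],0.3],
    [[0,0,0],[0,0.617,0],0.3],
    [[0,0,0],[0,0.617,0],0.3],
    [[0,0,0],[0,0.617,0],0.3]
  ]
}}

```text
time: 12.47
ee_pos: [0.5502, 0.0958, 0.1593]
orientation: [0.995, 0.096, -0.002, -0.0]
ft_force: [-0.1, 0.3, 0.7]
width: 0.0264
```

```bash
cat > err2.py <<'E'
from h import *
a=np.radians(11.1);B=np.array([.5371+.074*np.sin(a),.1688-.074*np.cos(a)])
s=telemetry.observe();To=R.from_quat(s['orientation']).as_matrix();D=np.array([*B,s['ee_pos'][2]])-s['ee_pos']
print(s['time'],s['ee_pos'],'tool err mm',(D@To*1000).round(2),'units',(D@To/.12).round(3),'yaw',np.degrees(np.arctan2(To[1,1],To[0,1])),s['ft_force'].round(1),s['width'])
E
python3 err2.py; python3 -c "
from h import *
snap('wrist','w8')"
```

```text
12.4667 [0.5502458  0.09576849 0.15934909] tool err mm [ 1.16 -0.2  -0.  ] units [ 0.01  -0.002 -0.   ] yaw -78.93332354171118 [-0.1  0.3  0.7] 0.026435006393038654
```

View pics/w8.png

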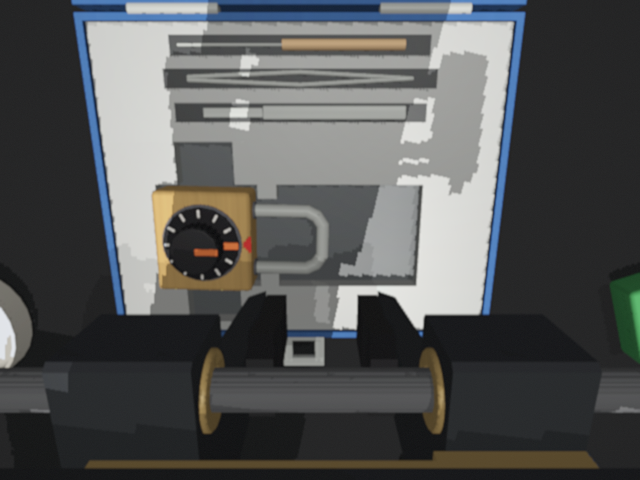

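Request:
{"name": "apply_moves", "arguments": {
  "targets": [
    [[0,0,0],[0.008,0,0.3],0.3],
    [[0,0,0],[0.008,0,0.55],0.3],
    [[0,0,0],[0.008,0,0.75],0.3],
    [[0,0,0],[0.008,0,0.85],0.3],
    [[0,0,0],[0.008,0,0.85],0.3]
  ]
}}

```text
time: 12.93
ee_pos: [0.5493, 0.0974, 0.0557]
orientation: [0.995, 0.098, -0.003, -0.001]
ft_force: [-0.3, 0.4, -0.4]
width: 0.0266
```

```bash
python3 err2.py
```

```text
12.9333 [0.54926341 0.09736299 0.05573184] tool err mm [ 1.81  1.56 -0.01] units [ 0.015  0.013 -0.   ] yaw -78.77629287280448 [-0.3  0.4 -0.4] 0.026567636528198657
```

Request:
{"name": "apply_moves", "arguments": {
  "targets": [
    [[0,0,0],[0,0,0.05],0.3],
    [[0,0,0],[0,0,0.11],0.3],
    [[0,0,0],[0,0,0.17],0.3],
    [[0,0,0],[0,0,0.185],0.3],
    [[0,0,0],[0,0,0.185],0.3],
    [[0,0,0],[0,0,0.185],0.3]
  ]
}}

```text
time: 13.43
ee_pos: [0.5526, 0.0963, 0.0373]
orientation: [0.995, 0.097, 0.0, 0.0]
ft_force: [-0.1, 0.7, -0.7]
width: 0.0266
```

```bash
python3 err2.py
```

```text
13.4333 [0.55255862 0.09625178 0.03732877] tool err mm [-1.2  -0.17 -0.  ] units [-0.01  -0.001 -0.   ] yaw -78.84919089066005 [-0.1  0.7 -0.7] 0.026602974592192748
```

Request:
{"name": "apply_moves", "arguments": {
  "targets": [
    [[0,0,0],[-0.006,0,0.02],0.3],
    [[0,0,0],[-0.006,0,0.02],0.3],
    [[0,0,0],[-0.006,0,0.02],0],
    [[0,0,0],[-0.006,0,0.02],0],
    [[0,0,0],[-0.006,0,0.02],0],
    [[0,0,0],[-0.006,0,0.02],0],
    [[0,0,0],[-0.006,0,0.02],0]
  ],
  "newtons": 40
}}

```text
time: 14.02
ee_pos: [0.5517, 0.0961, 0.0347]
orientation: [0.995, 0.097, 0.0, 0.0]
ft_force: [-0.0, -1.1, 0.4]
width: 0.0069
```

```bash
python3 err2.py
```

```text
14.0167 [0.55171033 0.09606106 0.03474574] tool err mm [-0.33 -0.19 -0.  ] units [-0.003 -0.002 -0.   ] yaw -78.84081343218071 [-0.  -1.1  0.4] 0.00690868031685044
```

Request:
{"name": "apply_moves", "arguments": {
  "targets": [
    [[0,0,0],[0,0.02,0],0],
    [[0,0,0],[0,0.04,0],0],
    [[0,0,0],[0,0.06,0],0],
    [[0,0,0],[0,0.08,0],0],
    [[0,0,0],[0,0.1,0],0],
    [[0,0,0],[0,0.12,0],0],
    [[0,0,0],[0,0.13,0],0],
    [[0,0,0],[0,0.13,0],0]
  ]
}}

```text
time: 14.68
ee_pos: [0.5546, 0.0804, 0.0345]
orientation: [0.995, 0.097, -0.0, 0.0]
ft_force: [-0.1, -0.5, 0.9]
width: 0.0072
```

```bash
python3 err2.py; python3 - <<'E'
from h import *
p,d,s=snap('side','side9');u,v=proj('side',[.537,.169,.07]).astype(int);c=cv2.resize(p[v-40:v+60,u-60:u+60],None,fx=5,fy=5,interpolation=cv2.INTER_CUBIC);cv2.imwrite(f'pics/side9c.png',c[:,:,::-1])
snap('wrist','w9')
E
```

```text
14.6833 [0.55461484 0.08043656 0.03452294] tool err mm [ -0.16 -16.08  -0.  ] units [-0.001 -0.134 -0.   ] yaw -78.85741743743328 [-0.1 -0.5  0.9] 0.007155170023732533
```

View pics/side9c.png

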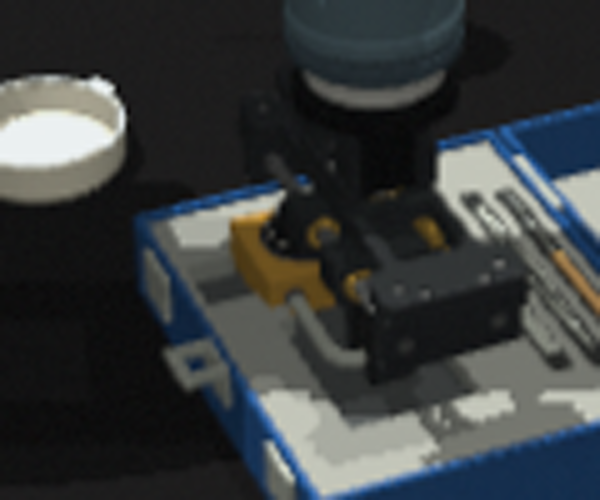

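View pics/w9.png

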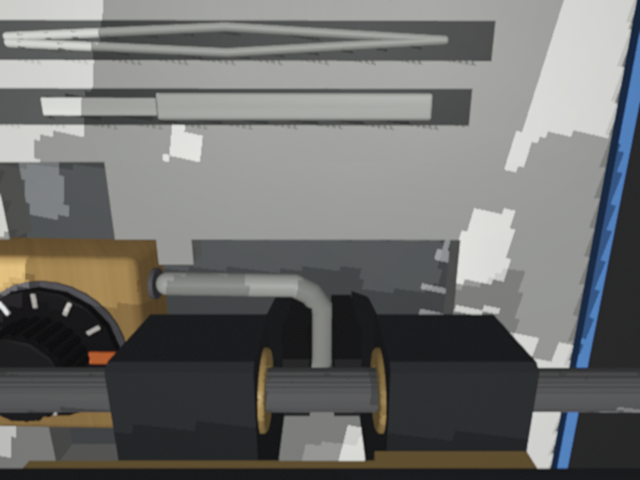

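Request:
{"name": "apply_moves", "arguments": {
  "targets": [
    [[0,0,0],[0,0.01,0],0],
    [[0,0,0],[0,0.02,0],0],
    [[0,0,0],[0,0.02,0],0],
    [[0,0,0],[0,0.02,0],0]
  ]
}}

```text
time: 15.12
ee_pos: [0.5551, 0.0785, 0.0346]
orientation: [0.995, 0.097, -0.0, -0.0]
ft_force: [-0.5, 1.5, 0.3]
width: 0.0068
```

```bash
python3 err2.py; python3 - <<'E'
from h import *
z=np.load('pics/w9.npz');s=dict(ee_pos=z['ee'],orientation=z['o']);To=R.from_quat(s['orientation']).as_matrix()
print('body edge, bar in tool',((ray('wrist',[[158,250]],.056,s)-s['ee_pos'])@To)[0],((ray('wrist',[[322,345]],.047,s)-s['ee_pos'])@To)[0])
E
```

```text
15.1167 [0.55505882 0.07853395 0.03456104] tool err mm [ -0.23 -18.04   0.  ] units [-0.002 -0.15   0.   ] yaw -78.83946782743644 [-0.5  1.5  0.3] 0.006823672408072545
body edge, bar in tool [ 0.03411725 -0.05158982 -0.02145167] [-0.00357834 -0.00108294 -0.01242814]
```

```bash
python3 - <<'E'
from h import *
snap('wrist','w10')
for f in ('w9','w10'):
    z=np.load(f'pics/{f}.npz');s=dict(ee_pos=z['ee'],orientation=z['o'])
    a=np.radians(11.15);W=lambda x,y,zz:[.5371+np.cos(a)*x-np.sin(a)*y,.1688+np.sin(a)*x+np.cos(a)*y,zz]
    for n,q in dict(body_corner_top=(.032,-.03,.056),body_bot=(.032,-.03,.042),notch=(.06,-.018,.042),notch2=(.036,-.018,.042),throat=(.034,-.044,.042),bayend=(.034,-.136,.042)).items(): print(f,n,proj('wrist',W(*q),s).round(0))
E
```

```text
w9 body_corner_top [131. 257.]
w9 body_bot [149. 245.]
w9 notch [102. 161.]
w9 notch2 [112. 233.]
w9 throat [190. 239.]
w9 bayend [460. 239.]
w10 body_corner_top [125. 257.]
w10 body_bot [143. 245.]
w10 notch [ 96. 161.]
w10 notch2 [107. 233.]
w10 throat [184. 239.]
w10 bayend [454. 239.]
```

View pics/w10.png

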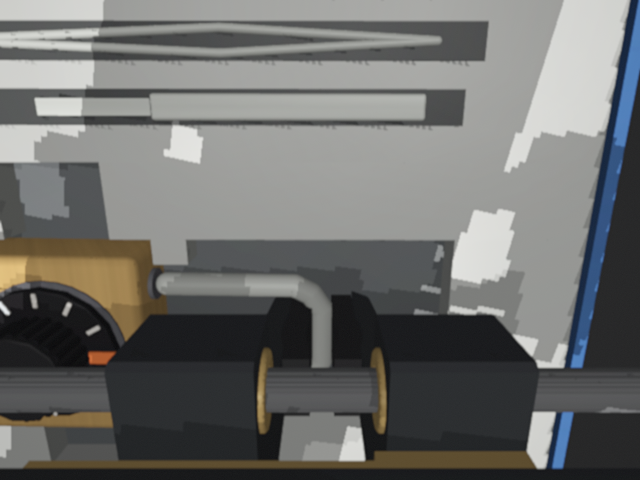

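Request:
{"name": "apply_moves", "arguments": {
  "targets": [
    [[0,0,0],[0,0.008,0],0],
    [[0,0,0],[0,0.008,0],0],
    [[0,0,0],[0,0.008,0],0]
  ]
}}

```text
time: 15.42
ee_pos: [0.5553, 0.0784, 0.0346]
orientation: [0.995, 0.097, 0.0, -0.001]
ft_force: [0.2, 5.2, 0.1]
width: 0.0066
```

```bash
python3 err2.py
```

```text
15.4167 [0.55525104 0.07838644 0.03457154] tool err mm [ -0.39 -18.22   0.02] units [-0.003 -0.152  0.   ] yaw -78.8388199830741 [0.2 5.2 0.1] 0.006592452184092173
```

Force rises to 5 N against the stop with no further travel: fully open. Lifting slowly, easing slightly towards the body so it clears the shoulders.

Request:
{"name": "apply_moves", "arguments": {
  "targets": [
    [[0,0,0],[0,-0.01,0],0],
    [[0,0,0],[0,-0.015,-0.03],0],
    [[0,0,0],[0,-0.02,-0.06],0],
    [[0,0,0],[0,-0.026,-0.09],0],
    [[0,0,0],[0,-0.032,-0.12],0],
    [[0,0,0],[0,-0.036,-0.15],0],
    [[0,0,0],[0,-0.04,-0.18],0],
    [[0,0,0],[0,-0.04,-0.18],0]
  ]
}}

```text
time: 16.08
ee_pos: [0.5547, 0.0824, 0.057]
orientation: [0.995, 0.097, 0.0, 0.0]
ft_force: [-0.5, -0.2, -2.9]
width: 0.0064
```

```bash
python3 err2.py; python3 - <<'E'
from h import *
p,d,s=snap('side','side11');u,v=proj('side',[.537,.169,.07]).astype(int);c=cv2.resize(p[v-40:v+60,u-60:u+60],None,fx=5,fy=5,interpolation=cv2.INTER_CUBIC);cv2.imwrite(f'pics/side11c.png',c[:,:,::-1])
E
```

```text
16.0833 [0.55469757 0.08235764 0.05701443] tool err mm [ -0.61 -14.21  -0.  ] units [-0.005 -0.118 -0.   ] yaw -78.82882868982347 [-0.5 -0.2 -2.9] 0.006429677610086865
```

View pics/side11c.png

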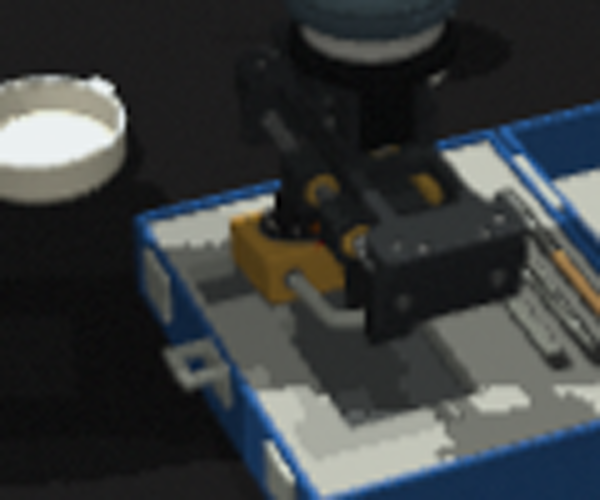

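Request:
{"name": "apply_moves", "arguments": {
  "targets": [
    [[0,0,0],[0,0,-0.06],0],
    [[0,0,0],[0,0,-0.14],0],
    [[0,0,0],[0,0,-0.24],0],
    [[0,0,0],[0,0,-0.36],0],
    [[0,0,0],[0,0,-0.5],0],
    [[0,0,0],[0,0,-0.65],0],
    [[0,0,0],[0,0,-0.82],0],
    [[0,0,0],[0,0,-1],0]
  ]
}}

```text
time: 16.8
ee_pos: [0.554, 0.0822, 0.1779]
orientation: [0.995, 0.097, -0.0, 0.0]
ft_force: [-0.2, 0.2, -3.6]
width: 0.0069
```

Request:
{"name": "apply_moves", "arguments": {
  "targets": [
    [[0,0,0],[0,0,-0.15],0],
    [[0,0,0],[0,0,-0.3],0],
    [[0,0,0],[0,0,-0.45],0],
    [[0,0,0],[0,0,-0.6],0],
    [[0,0,0],[0,0,-0.75],0],
    [[0,0,0],[0,0,-0.9],0],
    [[0,0,0],[0,0,-1],0],
    [[0,0,0],[0,0,-1],0]
  ]
}}

```text
time: 17.47
ee_pos: [0.5557, 0.0822, 0.3003]
orientation: [0.995, 0.097, 0.003, 0.0]
ft_force: [1.5, 0.2, -3.6]
width: 0.0067
```

```bash
python3 err2.py; python3 - <<'E'
from h import *
p,d,s=snap('side','side12');snap('wrist','w12');snap('scene','c12')
E
```

```text
17.4667 [0.55568878 0.08222244 0.30031275] tool err mm [ -1.56 -14.54  -0.03] units [-0.013 -0.121 -0.   ] yaw -78.83550731978784 [ 1.5  0.2 -3.6] 0.0067425704283943936
```

View pics/side12.png

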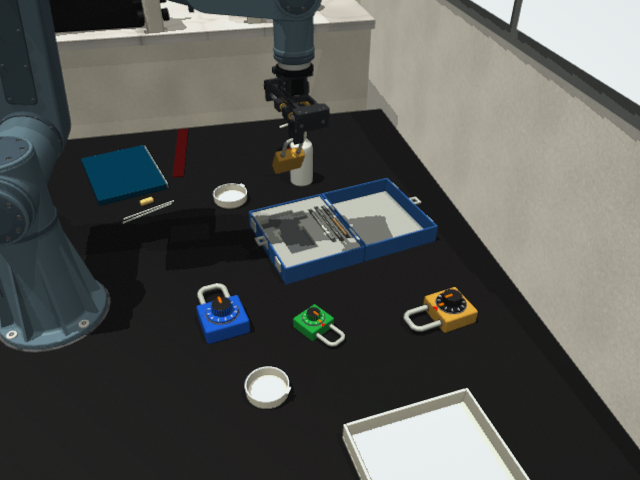

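View pics/c12.png

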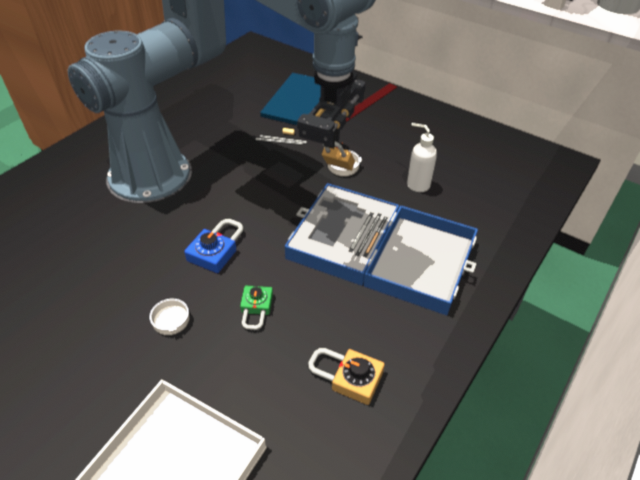

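The lock hangs tilted from the gripper, clear of case and bottle. Raising slightly and letting it settle.

Request:
{"name": "apply_moves", "arguments": {
  "targets": [
    [[0,0,0],[0,0,-0.1],0],
    [[0,0,0],[0,0,-0.2],0],
    [[0,0,0],[0,0,-0.25],0],
    [[0,0,0],[0,0,-0.25],0],
    [[0,0,0],[0,0,-0.25],0],
    [[0,0,0],[0,0,-0.25],0],
    [[0,0,0],[0,0,-0.25],0],
    [[0,0,0],[0,0,-0.25],0]
  ]
}}

```text
time: 18.28
ee_pos: [0.554, 0.0823, 0.3256]
orientation: [0.995, 0.097, -0.001, -0.0]
ft_force: [0.6, -0.3, -3.4]
width: 0.0065
```

Request:
{"name": "apply_moves", "arguments": {
  "targets": [
    [[0,0,0],[0,0,0],0],
    [[0,0,0],[0,0,0],0],
    [[0,0,0],[0,0,0],0],
    [[0,0,0],[0,0,0],0],
    [[0,0,0],[0,0,0],0],
    [[0,0,0],[0,0,0],0],
    [[0,0,0],[0,0,0],0],
    [[0,0,0],[0,0,0],0]
  ]
}}

```text
time: 18.95
ee_pos: [0.5543, 0.0822, 0.3262]
orientation: [0.995, 0.097, -0.0, 0.0]
ft_force: [0.3, 0.8, -4.3]
width: 0.0066
```

```bash
python3 err2.py; python3 - <<'E'
from h import *
for k in (13,14):
    p,d,s=snap('side',f'side{k}');P=cloud('side',d);h=cv2.cvtColor(p,cv2.COLOR_RGB2HSV)
    b=(h[...,0]>8)&(h[...,0]<28)&(h[...,1]>110)&(d>0)&(np.linalg.norm(P-np.array([.545,.12,.27]),axis=-1)<.15);b&=P[...,2]<.31;b[180:]=0
    ys,xs=np.where(b);print(len(xs),xs.mean(),ys.mean(),P[b].mean(0),P[b][:,2].min())
c=cv2.resize(p[60:200,220:370],None,fx=4,fy=4,interpolation=cv2.INTER_CUBIC);cv2.imwrite('pics/side14c.png',c[:,:,::-1])
p,d,s=snap('scene','c14');u,v=proj('scene',[.55,.1,.27]).astype(int);c=cv2.resize(p[v-60:v+60,u-60:u+60],None,fx=4,fy=4,interpolation=cv2.INTER_CUBIC);cv2.imwrite('pics/c14c.png',c[:,:,::-1])
E
```

```text
18.95 [0.55432069 0.08224881 0.32618755] tool err mm [ -0.22 -14.25   0.  ] units [-0.002 -0.119  0.   ] yaw -78.83987416804828 [ 0.3  0.8 -4.3] 0.006562308487749301
589 286.36502546689303 149.93548387096774 [0.54098022 0.11463716 0.26128427] 0.22409505017872577
591 286.34010152284264 149.9813874788494 [0.54090892 0.11456882 0.26121279] 0.22387189475481384
```

View pics/side14c.png

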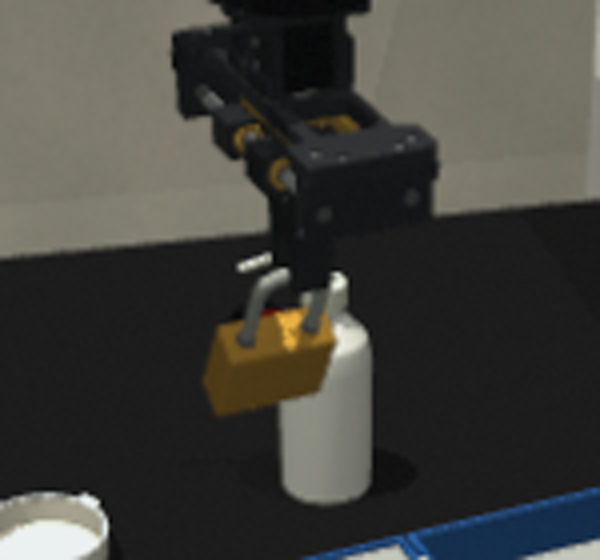

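View pics/c14c.png

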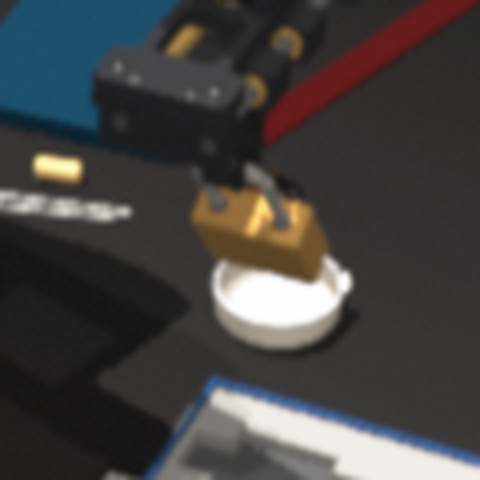

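The lock is at rest: its centroid is unchanged between frames, the lowest brass is at about 0.22 m, and the load reads about 4 N.

```bash
python3 -c "
from h import *
print(bot.hand_in())"
```

```text
the job is handed in; nothing more can be done
None
```

I laid the padlock into its cut-out, turned the dial home, pulled the shackle open and lifted the lock out by it. I handed the job in at about 19 s with the lock still held up by the shackle. `hand_in` reports no verdict, so what follows is from my own measurements.

- **Seating:** the lock went down dial up, with its top at z ≈ 0.055 m and yaw 11.0°, against 11.2° for the case.
- **Dial:** I turned it 90° clockwise (3 clicks). The side and wrist views both showed the orange mark at the red pointer after release.
- **Shackle:** it was pulled until it hit the stop. The last pull raised the force to about 5 N with almost no further travel. Total travel was 18 mm, which I put down to about 15 mm of shackle plus about 2–3 mm of the body sliding to the shoulders. One edge reading in the wrist picture first suggested less opening. Comparing it with a second picture and the stop force settled it.
- **Final pose:** the lock hangs tilted and at rest, with its lowest visible brass at about 0.22 m and the crossbar at about 0.33 m. The wrist force of about 4 N matches the lock's weight, and in the pictures it touches nothing but the gripper.
- **Other objects:** the dishes and wash bottle look unmoved in the pictures; I did not measure their positions again.

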